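# Coast-down check and indexing of a vial carousel

### The job

Check the bearing of the six-place vial carousel before it is loaded: with a fingertip, flick it into a brisk spin, and leave it untouched for at least three seconds, in which it must keep turning at a turn in seven seconds or faster. Then, before it runs down, brake it by pressing a fingertip down on its black outer rim so that the red mark stops at the red pointer, and lift the finger clear so that it stays there; once spun, it must never be left standing anywhere else. Use touch only: grip and lift nothing, do not shove the carousel's base along the bench, and leave the vials and the beaker where they stand.

Things in the scene. Friction and masses are not known exactly. Their poses are not given: they have to be found in the camera images.
- carousel_base: the carousel's white round foot, 180 mm across, 2.6 kg, loose on rubber feet. Origin: on the vertical turning axis, at the bench surface. Its own -x axis points to the index bracket: an upright 26 mm wide, 71 mm tall, 125 to 142 mm from the axis, topped by the red pointer, which reaches in to 119 mm from the axis. The rest of the foot lies under the turning part.
- carousel (a joint): turning angle, rad, endless, counts on past full turns, grows counter-clockwise seen from above; 0 or any whole number of turns = red mark exactly at the pointer. Free bearing with little friction, alike both ways: left alone from 3 rad/s it coasts some 12 s or more, losing 0.1 to 0.35 rad/s each second. Moment of inertia about 0.006 kg m2 (varies).
- brake_rim: the turning part's flat black outer rim, the place to brake: a plain ring 92 to 115 mm from the axis, top face 62 mm above the bench, underside 54 mm, nothing stands on it. Origin on the axis, 10 mm above the bench, own -x axis towards the red mark. A few newtons of fingertip pressure stop the carousel almost at once. Inside the ring is the aluminium deck, top at 65 mm.
- red_sleeve (a point): centre of the top of the red vial sleeve, in line with the red mark. Six upright open sleeves (one red, five white) stand on the deck 60 degrees apart, centred 72 mm from the axis, 34 mm outside diameter, from 65 to 89 mm above the bench, with 38 mm gaps between them: a closed fingertip in a gap can push a sleeve's side to flick the carousel. A black hub knob on the axis, 40 mm across, also ends at 89 mm.
- red_mark (a point): the red mark: a 7 mm wide radial stripe painted across the black rim beside the red sleeve; the point is on the stripe's middle line, on the rim's top face, 105 mm from the axis. Turns with the carousel.
- pointer (a point): where the red mark has to stop: the point of the rim's top face, 105 mm from the axis, right in front of the red pointer of the index bracket. Fixed to the foot.
- wall_trunking (a point): a point on the front face of the white cable trunking along the wall behind the bench; the face is upright, runs along world y, 152 to 256 mm above the bench. Keep the gripper off it. The monitor, between robot and bench back, is 360 mm tall; its left end lies 61 mm to the right (-y) of this point, its back 336 mm nearer the robot (its stand to 302 mm near its middle). All fixed.
- risen_lead (a point): where a black lead climbs from the bench (on the carousel's side) to the back of the computer tower, here about 60 mm above the bench. Fixed; keep the fingers off it.
- amber_vial_1: brown glass vial with black cap, 28 mm across, 49 mm tall, standing upright; its origin is the centre of its underside. A bystander, leave it alone
- amber_vial_2: brown glass vial with black cap, 28 mm across, 53 mm tall, standing upright; its origin is the centre of its underside. A bystander, leave it alone
- clear_vial: clear glass vial with white cap, 28 mm across, 46 mm tall, standing upright; its origin is the centre of its underside. A bystander, leave it alone
- beaker: small clear plastic beaker, 56 mm across, 68 mm tall, left of the carousel, standing upright; its origin is the centre of its underside. A bystander, leave it alone

How it is judged:
By the outcome, as a careful person would: the job done as asked, in the order asked, and still so for the second after the job is handed in, with the robot touching nothing.
It also fails if it takes over 61 s, if anything falls off the work surface, if the arm or the gripper's body presses on something with over 40 N, if the wrist force passes 120 N, or if a joint passes its speed limit or range.

### The arm

A 6-joint arm with a two-finger parallel gripper is mounted at the origin on the work surface; the furniture and walls round the work are solid. World frame = base frame: x ahead of the robot, y to its left, z up, the work surface at z = 0. Lengths are in mm, angles in degrees, forces in N, time in s.
With the tool pointing down it reaches from about 350 to 850 mm from the base axis. Payload 8.1 kg.
Tool frame: the origin (TCP) lies midway between the tips of the shut fingers; the grasp point (between the pads) lies 19 mm behind it; z points along the fingers, y is the line along which they close (so a half turn about z gives the same grasp; the last joint's range is limited). The gripper opens to 85 mm and grips with 20 to 120 N. Pads are 22 mm wide; open, the fingers measure 114 mm over their backs; the gripper's body (76 mm by 85 mm) begins 54 mm behind the grasp point. The pads swing forward as they close: fully open they stand 13 mm farther back than shut.
Start: joints at [-79.779, 7.471, 85.268, -0, 87.261, -4.893], TCP at [156.471, -579.242, 191.892] pointing down, gripper open.
Joint ranges: [-169.43, 169.43], [-51.17, 129.36], [1.28, 143.12], [-76.62, 256.62], [0, 156.53], [-152.29, 152.29]. Speed limits (degrees/s): [136.94, 136.94, 159.86, 180, 180, 180].

### API

Orientations are given as [roll, pitch, yaw] about the fixed x, y, z axes, in that order (R = Rz(yaw) Ry(pitch) Rx(roll)).
In Python, from bench import sense, snapshot, camera_params, hand_in, masks_of, pinpoint gives the robot as it stands.
- The arm moves only by the tool step_arm, never from a script. Its argument "targets" is a list of rows, each an object with "angular": the turn, a rotation vector about the tool's x, y, z scaled (see below), a list of three; "dp": the shift along the tool's x, y, z scaled (see below), a list of three; "fingers": the closure, from 0 (fully open) to 1 (shut). A call has exactly 8 rows; each row is the pose to reach, as a shift and turn from the pose commanded when the call began, along the tool's axes at that moment, turning the shorter way round; what a row does not reach only later rows make up. The controller multiplies each number of a shift by 0.2 m and each number of a turn by 180 degrees. A row lasts 1/8 s, in which the tool goes at most 62.5 mm and 10.7 degrees, less where a joint would pass 70% of its speed; a pose out of reach is approached as far as the arm can. A call with a number of a shift or a turn outside -1 to 1 is refused whole. A call with a gripper value outside its range is refused whole. The fingers move at their own pace and stop on an object; "newtons" is the grip in N (left out, the last holds). Time passes only in rows, so rows that repeat a pose let the fingers close, or fill a call up. It gives the time, the measured TCP pose, the force, the opening and the grip force at its end, in the units of the state.
- sense(): the state, without advancing time (a new reading comes with each control period).
- snapshot(name): name is "side" or "top"; returns the picture (400x640x3 uint8, blue, green, red); there is no depth.
- camera_params(name): a dict with "vfov" (degrees; the focal length in pixels is half the picture's height over the tangent of half this angle, whatever the lens; pixels are square), "cx", "cy" (the principal point, pixels), "D" ([k1, k2, p1, p2, k3] as OpenCV has them; the pictures are not rectified), "R" (3x3) and "t" (3): a world point X has camera coordinates R X + t. Camera axes: x right, y down, z forward; pixel columns grow to the right and rows downward; lengths in mm; the calibration is good to about 2 mm. A picture is of the moment at which its call begins. camera_params takes no time and is no camera call.
- hand_in(): hands the job in; it is judged then, once.
Trained networks look in the newest picture that a camera, given by its name, has taken for a name from the list of things; names that differ only in an ending like _2 or _b are one class to them, and where a whole thing is asked for, a point or a joint stands for the part that bears it (a point fixed in the world has none). Each returns a list of dicts, best first, with "conf" (0 to 1); they miss things now and then, are a little off and sometimes report something else, mostly with a low value. They report only what shows in the picture. A call takes as long as a camera call.
- masks_of(camera, label): "pixels" (400x640 bool, what is visible of it) and "at" ([column, row] in pixels, amid what is visible of it).
- pinpoint(camera, label): "at" ([column, row] in pixels: a listed point, or the origin of a listed thing).
The state is a dict: "time": time; "joint_pos": joint angles; "qd": joint speeds; "joint_efforts": joint torques, N m; "tool_pos": TCP position; "tcp_rot": TCP orientation; "ft_force": force on the tool from outside, world axes, zero at the start; "wrist_torque": the same for the moment, N m; "finger_gap": finger opening in mm; "grip_force": force on a finger pad.
Only numpy, scipy, OpenCV 4.12 (cv2) and the standard library are available. Lean on these libraries where they do the work, as an engineer would, in place of code of your own. Each camera call takes 0.05 s, during which the arm holds its last target. There are 200 camera calls.

## Working session

There is one attempt and no reset: what is moved stays moved. The work goes in short steps, Python scripts to look and compute and a tool call to move; the robot and the scene stay as the last step left them, time stands still between calls to the robot, and variables do not carry over. Pictures are saved under pics/ and viewed, at most 10 in all, crops included, and the job is handed in when it is done.

Besides the shell and the picture viewer there is one more tool, called after "Request:" by a JSON object that holds its "name" and its "arguments". step_arm: Moves the arm, as the interface text tells. Its arguments: {"type":"object","properties":{"targets":{"type":"array","items":{"type":"object","properties":{"angular":{"type":"array","items":{"type":"number","minimum":-1,"maximum":1}},"dp":{"type":"array","items":{"type":"number","minimum":-1,"maximum":1}},"fingers":{"type":"number"}}}},"newtons":{"type":"number"}},"required":["targets"]}

```bash
ls; mkdir -p pics; python3 - <<'E'
from bench import *
import cv2,numpy as np
s=sense(); print(s)
for c in("side","top"):
    cv2.imwrite(f"pics/{c}0.png",snapshot(c)); p=camera_params(c); print(c,p)
    for l in ["carousel_base","brake_rim","red_sleeve","red_mark","pointer","wall_trunking","risen_lead","amber_vial_1","clear_vial","beaker"]:
        print(l,[(np.round(d["at"],1).tolist(),round(d["conf"],2)) for d in pinpoint(c,l)][:3])
print(sense()["time"])
E
```

```text
pics
{'time': 0.0, 'joint_pos': array([-7.97782675e+01,  7.51589302e+00,  8.53298919e+01,  1.13271293e-03,
        8.72593133e+01, -4.89277089e+00]), 'qd': array([-0.00372967,  0.07110985,  0.02282835, -0.0126561 , -0.01639087,
       -0.01366585]), 'joint_efforts': array([-1.44336165e-03, -5.69403183e+01, -5.00551307e+01, -9.17232455e-05,
        1.49606389e-02, -6.53682105e-05]), 'tool_pos': array([ 156.37254972, -578.63077038,  190.83041996]), 'tcp_rot': array([-1.79895381e+02, -1.00911502e-02,  1.51144390e+01]), 'ft_force': array([ 0.01047877, -0.08774582,  0.44438959]), 'wrist_torque': array([0.06565126, 0.00909874, 0.01330071]), 'grip_force': 0.0, 'finger_gap': 85.6956506221397}
side {'vfov': 42.96446998699752, 'cx': 324.68674781362984, 'cy': 203.154451797653, 'D': array([0.03833306, 0.        , 0.        , 0.        , 0.        ]), 'R': array([[ 0.99928355, -0.0377482 ,  0.00273301],
       [-0.0185586 , -0.55166214, -0.83386118],
       [ 0.03298446,  0.83321303, -0.55196745]]), 't': array([-465.63763484,  269.13550546,  919.76944283])}
carousel_base [([309.8, 246.4], 0.88)]

[... 599 characters left out ...]
, -9.99881977e-01, -1.53495310e-02],
       [-9.96084196e-01,  7.08170799e-04, -8.84068650e-02],
       [ 8.84073010e-02,  1.53470194e-02, -9.95966173e-01]]), 't': array([ 251.12627298,  483.998455  , 1437.31666308])}
carousel_base [([300.6, 212.6], 0.92), ([286.1, 243.3], 0.7), ([396.8, 187.6], 0.68)]
brake_rim []
red_sleeve [([302.3, 183.5], 0.8)]
red_mark []
pointer [([284.8, 243.3], 0.91), ([305.6, 181.7], 0.43), ([300.1, 176.5], 0.22)]
wall_trunking [([305.7, 133.7], 0.65)]
risen_lead [([269.0, 252.6], 0.77)]
amber_vial_1 [([401.3, 211.6], 0.6), ([413.6, 182.1], 0.38)]
clear_vial [([228.7, 179.3], 0.72), ([396.4, 188.4], 0.55)]
beaker [([227.9, 178.1], 0.59), ([300.9, 212.8], 0.26)]
1.1
```

View pics/side0.png

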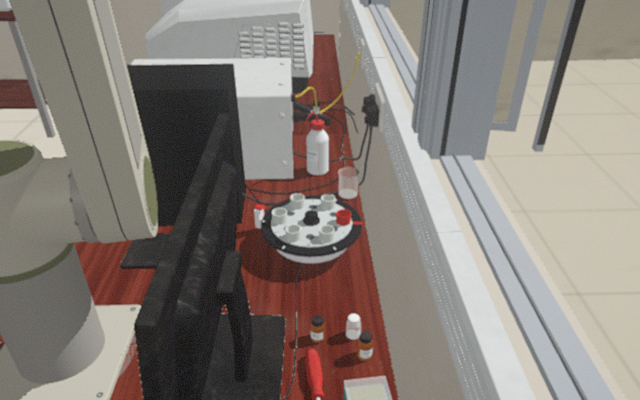

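View pics/top0.png

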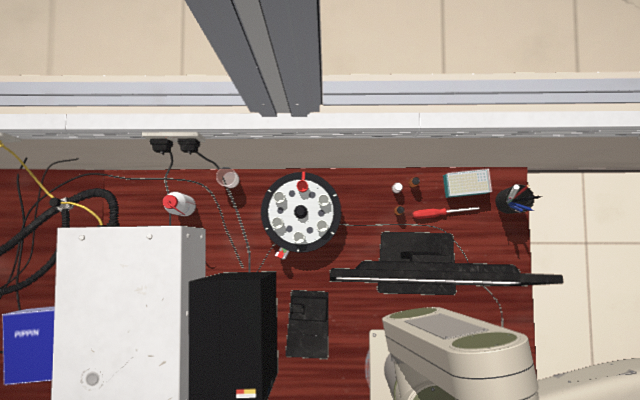

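```bash
cat > h.py <<'E'
from bench import *
import cv2,numpy as np
def ray(c,uv):
    p=camera_params(c); f=200/np.tan(np.radians(p["vfov"]/2))
    K=np.array([[f,0,p["cx"]],[0,f,p["cy"]],[0,0,1]])
    n=cv2.undistortPoints(np.array([[uv]],float),K,p["D"])[0,0]
    R=p["R"]; return -R.T@p["t"], R.T@np.array([n[0],n[1],1])
def at_z(c,uv,z):
    o,d=ray(c,uv); return o+d*(z-o[2])/d[2]
def proj(c,X):
    p=camera_params(c); f=200/np.tan(np.radians(p["vfov"]/2))
    K=np.array([[f,0,p["cx"]],[0,f,p["cy"]],[0,0,1]])
    return cv2.projectPoints(np.array(X,float).reshape(-1,3),cv2.Rodrigues(p["R"])[0],p["t"],K,p["D"])[0][:,0]
E
python3 - <<'E'
from h import *
for n,c,uv,z in [("base","side",(309.8,246.4),0),("base","top",(300.6,212.6),0),("rim","side",(314.2,241.4),10),("sleeve","side",(345.2,211.2),89),("sleeve","top",(302.3,183.5),89),("mark","side",(359.6,224.3),62),("ptr","side",(270.1,212),62),("ptr","top",(284.8,243.3),62),("lead","side",(258.9,201.9),60),("lead","top",(269,252.6),60),("beaker","side",(348.3,192.8),0),("beaker","top",(227.9,178.1),0),("trunk","top",(305.7,133.7),200),("trunk","side",(401.2,173.5),200),("amb","top",(401.3,211.6),0),("amb","top",(413.6,182.1),0),("clr","top",(396.4,188.4),0),("amb","side",(363.4,354),0),("amb","side",(317.5,338.8),0),("clr","side",(351.7,333.1),0)]:
    print(n,c,at_z(c,uv,z).round(1))
E
```

```text
base side [442.5 291.4   0. ]
base top [447.  306.2   0. ]
rim side [452.9 297.   10. ]
sleeve side [523.2 303.   89. ]
sleeve top [523.1 297.1  89. ]
mark side [555.4 289.1  62. ]
ptr side [351.6 345.   62. ]
ptr top [356.3 347.3  62. ]
lead side [322.2 391.8  60. ]
lead top [330.2 391.9  60. ]
beaker side [549.4 520.    0. ]
beaker top [550.3 523.8   0. ]
trunk top [639.9 283.2 200. ]
trunk side [635.5 276.2 200. ]
amb top [449.9   8.6   0. ]
amb top [537.6 -29.    0. ]
clr top [518.9  22.1   0. ]
amb side [534.9 -22.6   0. ]
amb side [453.2  15.4  -0. ]
clr side [517.9  26.9   0. ]
```

The side view shows the carousel at about (311,222), with the red mark at (360,224). The pointer is by (270,212) and the beaker at (348,183). The top view shows the carousel centred near (300,212), the beaker at (228,178), and the monitor and tower between the robot and the carousel.

Next: raise the tool, turn it to yaw 90 and shut the fingers.

Request:
{"name": "step_arm", "arguments": {"targets": [{"dp": [0, 0, -0.3], "angular": [0, 0, -0.055], "fingers": 1}, {"dp": [0, 0, -0.6], "angular": [0, 0, -0.11], "fingers": 1}, {"dp": [0, 0, -0.9], "angular": [0, 0, -0.165], "fingers": 1}, {"dp": [0, 0, -1], "angular": [0, 0, -0.22], "fingers": 1}, {"dp": [0, 0, -1], "angular": [0, 0, -0.275], "fingers": 1}, {"dp": [0, 0, -1], "angular": [0, 0, -0.33], "fingers": 1}, {"dp": [0, 0, -1], "angular": [0, 0, -0.385], "fingers": 1}, {"dp": [0, 0, -1], "angular": [0, 0, -0.416], "fingers": 1}], "newtons": 20}}

```text
time: 2.1
tool_pos: [156.5, -579.3, 391.9]
tcp_rot: [180.0, -0.0, 90.2]
ft_force: [0.2, 0.6, 0.4]
finger_gap: -0.2
grip_force: 0.0
```

```bash
cat > st.py <<'E'
from bench import *
import json
s=sense(); print({k:(v.round(2).tolist() if hasattr(v,'round') and getattr(v,'shape',()) else round(float(v),2)) for k,v in s.items() if k in("time","joint_pos","tool_pos","tcp_rot","ft_force","finger_gap")})
open("log.txt","a").write(json.dumps([s["joint_pos"].tolist(),s["tool_pos"].tolist(),s["tcp_rot"].tolist()])+"\n")
E
python3 st.py; python3 - <<'E'
# refine carousel centre: fit rim ellipse outlines in existing pictures
from h import *
from scipy.optimize import least_squares
for c in("top","side"):
    im=cv2.imread(f"pics/{c}0.png"); 
    uv=proj(c,[450,300,62])[0]
    a=np.linspace(0,2*np.pi,72,endpoint=False); g=cv2.GaussianBlur(cv2.cvtColor(im,cv2.COLOR_BGR2GRAY),(3,3),0).astype(float)
    def score(p,off=(0,)):
        f=lambda r,z:cv2.remap(g.astype(np.float32),*[q.astype(np.float32).reshape(1,-1) for q in proj(c,np.c_[p[0]+r*np.cos(a),p[1]+r*np.sin(a),0*a+z]).T],cv2.INTER_LINEAR)[0]
        return np.mean(f(88,65)-f(96,62))
    best=max(((score((x,y)),x,y) for x in range(435,466,1) for y in range(285,316,1)))
    print(c,best)
E
```

```text
{'time': 2.1, 'joint_pos': [-79.78, 8.18, 63.8, 0.0, 108.02, -80.02], 'tool_pos': [156.46, -579.26, 391.86], 'tcp_rot': [180.0, -0.0, 90.24], 'ft_force': [0.22, 0.62, 0.42], 'finger_gap': -0.24}
top (np.float32(146.76447), 447, 304)Traceback (most recent call last):
  File "<stdin>", line 11, in <module>
  File "<stdin>", line 11, in <genexpr>
  File "<stdin>", line 10, in score
  File "<stdin>", line 9, in <lambda>
  File "h.py", line 11, in proj
    p=camera_params(c); f=200/np.tan(np.radians(p["vfov"]/2))
ValueError: time passes only in moves, steps and waits
```

Request:
{"name": "step_arm", "arguments": {"targets": [{"dp": [0.1, 0.1, -0.25], "angular": [0, 0, 0], "fingers": 1}, {"dp": [0.25, 0.25, -0.45], "angular": [0, 0, 0], "fingers": 1}, {"dp": [0.42, 0.42, -0.6], "angular": [0, 0, 0], "fingers": 1}, {"dp": [0.6, 0.6, -0.65], "angular": [0, 0, 0], "fingers": 1}, {"dp": [0.8, 0.8, -0.65], "angular": [0, 0, 0], "fingers": 1}, {"dp": [1, 1, -0.65], "angular": [0, 0, 0], "fingers": 1}, {"dp": [1, 1, -0.65], "angular": [0.05, 0, 0], "fingers": 1}, {"dp": [1, 1, -0.65], "angular": [0.1, 0, 0], "fingers": 1}]}}

```text
time: 3.1
tool_pos: [356.4, -378.5, 523.7]
tcp_rot: [-161.9, 0.2, 90.0]
ft_force: [-0.1, -1.0, -0.3]
finger_gap: 0.1
grip_force: 0.0
```

```bash
python3 st.py
```

```text
{'time': 3.1, 'joint_pos': [-42.85, 16.68, 41.88, -17.14, 133.55, -53.36], 'tool_pos': [356.37, -378.45, 523.68], 'tcp_rot': [-161.86, 0.16, 90.0], 'ft_force': [-0.11, -0.97, -0.29], 'finger_gap': 0.06}
```

Request:
{"name": "step_arm", "arguments": {"targets": [{"dp": [0.2, 0.11, -0.036], "angular": [-0.05, 0, 0], "fingers": 1}, {"dp": [0.5, 0.22, -0.072], "angular": [-0.1, 0, 0], "fingers": 1}, {"dp": [0.8, 0.34, -0.11], "angular": [-0.1, 0, 0], "fingers": 1}, {"dp": [1, 0.45, -0.145], "angular": [-0.1, 0, 0], "fingers": 1}, {"dp": [1, 0.45, -0.145], "angular": [-0.1, 0, 0], "fingers": 1}, {"dp": [1, 0.45, -0.145], "angular": [-0.1, 0, 0], "fingers": 1}, {"dp": [1, 0.45, -0.145], "angular": [-0.1, 0, 0], "fingers": 1}, {"dp": [1, 0.45, -0.145], "angular": [-0.1, 0, 0], "fingers": 1}]}}

```text
time: 4.1
tool_pos: [450.7, -180.2, 521.6]
tcp_rot: [-180.0, -0.0, 89.9]
ft_force: [-0.3, -0.0, -0.6]
finger_gap: -0.5
grip_force: 0.0
```

```bash
python3 st.py
```

```text
{'time': 4.1, 'joint_pos': [-27.85, -3.11, 61.33, -0.01, 121.8, -27.74], 'tool_pos': [450.75, -180.24, 521.58], 'tcp_rot': [-179.99, -0.0, 89.89], 'ft_force': [-0.28, -0.02, -0.61], 'finger_gap': -0.46}
```

Request:
{"name": "step_arm", "arguments": {"targets": [{"dp": [0.2, 0, 0], "angular": [0, 0, 0], "fingers": 1}, {"dp": [0.5, 0, 0], "angular": [0, 0, 0], "fingers": 1}, {"dp": [0.75, 0, 0], "angular": [0, 0, 0], "fingers": 1}, {"dp": [1, 0, 0], "angular": [0, 0, 0], "fingers": 1}, {"dp": [1, 0, 0], "angular": [0, 0, 0], "fingers": 1}, {"dp": [1, 0, 0], "angular": [0, 0, 0], "fingers": 1}, {"dp": [1, 0, 0], "angular": [0, 0, 0], "fingers": 1}, {"dp": [1, 0, 0], "angular": [0, 0, 0], "fingers": 1}]}}

```text
time: 5.1
tool_pos: [451.2, 19.7, 521.6]
tcp_rot: [-180.0, 0.0, 89.9]
ft_force: [-0.7, -0.1, 0.4]
finger_gap: 0.2
grip_force: 0.0
```

```bash
python3 st.py; cat > kin.py <<'E'
import numpy as np,json
from scipy.spatial.transform import Rotation as R
from scipy.optimize import least_squares
D=[([-79.779,7.471,85.268,0,87.261,-4.893],[156.471,-579.242,191.892],[180,0,15.114])]+[json.loads(l) for l in open("log.txt")]
def ry(a): return R.from_euler('y',a,degrees=True).as_matrix()
def rz(a): return R.from_euler('z',a,degrees=True).as_matrix()
def fk(q,p):
    a1,h,A,e,B,L=p
    T=rz(q[0]); pts=[np.array([0,0,h])]
    P=T@np.array([a1,0,h]); pts.append(P)
    T=T@ry(q[1]); P=P+T@np.array([0,0,A]); pts.append(P)
    T=T@ry(q[2]); P=P+T@np.array([e,0,0]);pts.append(P); P=P+T@np.array([0,0,B]); pts.append(P)
    T=T@rz(q[3])@ry(q[4]); P=P+T@np.array([0,0,L]); pts.append(P)
    return pts
if __name__=="__main__":
    f=lambda p:np.concatenate([fk(q,p)[-1]-x for q,x,_ in D])
    s=least_squares(f,[50,400,425,0,425,300],loss='soft_l1'); print(s.x.round(1)); print(f(s.x).round(1).reshape(-1,3))
    np.save("kin.npy",s.x)
E
python3 kin.py
```

```text
{'time': 5.1, 'joint_pos': [-4.01, -8.18, 66.03, -0.01, 122.16, -3.89], 'tool_pos': [451.17, 19.65, 521.56], 'tcp_rot': [-179.98, 0.01, 89.88], 'ft_force': [-0.7, -0.08, 0.36], 'finger_gap': 0.16}
[ -4.8 180.2 241.2  26.4 564.6 174.6]
[[-51.9  -0.7  -0.5]
 [-54.5  13.7   2.1]
 [ -0.2  -2.8  -6.3]
 [-29.9 -42.1  -0.2]
 [  0.7 -51.3   0.9]]
```

```bash
sed -i 's/np.array(\[a1,0,h\])/np.array([a1,50.,h])/' kin.py; python3 kin.py; python3 - <<'E'
from h import *
from kin import fk,D
p=np.load("kin.npy")
print([x.round() .tolist() for x in fk(D[-1][0],p)])
E
```

```text
[-1.000e-01  3.150e+02  3.664e+02  6.070e+01  5.538e+02  3.993e+02]
[[-1.2 -0.2 -0. ]
 [-1.2  0.1  0.1]
 [-0.  -0.2 -0.1]
 [-0.6 -1.   0. ]
 [ 0.1 -1.2  0.1]]
[[0.0, 0.0, 315.0], [3.0, 50.0, 315.0], [-49.0, 54.0, 678.0], [-16.0, 51.0, 626.0], [451.0, 18.0, 921.0], [451.0, 18.0, 522.0]]
```

Request:
{"name": "step_arm", "arguments": {"targets": [{"dp": [0.2, 0, 0], "angular": [0, 0, 0], "fingers": 1}, {"dp": [0.5, 0, 0], "angular": [0, 0, 0], "fingers": 1}, {"dp": [0.75, 0, 0], "angular": [0, 0, 0], "fingers": 1}, {"dp": [1, 0, 0], "angular": [0, 0, 0], "fingers": 1}, {"dp": [1, 0, 0], "angular": [0, 0, 0], "fingers": 1}, {"dp": [1, 0, 0], "angular": [0, 0, 0], "fingers": 1}, {"dp": [1, 0, 0], "angular": [0, 0, 0], "fingers": 1}, {"dp": [1, 0, 0], "angular": [0, 0, 0], "fingers": 1}]}}

```text
time: 6.1
tool_pos: [451.3, 219.6, 522.0]
tcp_rot: [180.0, -0.0, 89.9]
ft_force: [0.2, -0.2, -0.8]
finger_gap: -0.3
grip_force: 0.0
```

```bash
cat > h.py <<'E'
from bench import *
import cv2,numpy as np,os,pickle
if os.path.exists("cam.pkl"): CAM=pickle.load(open("cam.pkl","rb"))
else:
    CAM={c:camera_params(c) for c in("side","top")}; pickle.dump(CAM,open("cam.pkl","wb"))
def KK(c):
    p=CAM[c]; f=200/np.tan(np.radians(p["vfov"]/2)); return np.array([[f,0,p["cx"]],[0,f,p["cy"]],[0,0,1]])
def at_z(c,uv,z):
    p=CAM[c]; n=cv2.undistortPoints(np.array(uv,float).reshape(-1,1,2),KK(c),p["D"])[:,0]
    o=-p["R"].T@p["t"]; d=np.c_[n,np.ones(len(n))]@p["R"]; return o+d*((z-o[2])/d[:,2])[:,None]
def proj(c,X):
    p=CAM[c]; return cv2.projectPoints(np.array(X,float).reshape(-1,3),cv2.Rodrigues(p["R"])[0],p["t"],KK(c),p["D"])[0][:,0]
def circ(x,y,r,z,n=72):
    a=np.linspace(0,2*np.pi,n,endpoint=False); return np.c_[x+r*np.cos(a),y+r*np.sin(a),0*a+z]
def red(im):
    b,g,r=[im[...,i].astype(int) for i in range(3)]; return ((r>110)&(r-g>70)&(r-b>70))
S=8
def poly(m,c,X,hull=True):
    q=proj(c,X); q=cv2.convexHull(q.astype(np.float32)) if hull else q
    cv2.fillPoly(m,[np.round((q.reshape(-1,1,2)+0.5)*S-0.5).astype(np.int32)],1)
def model(c,C,th):  # th: world direction (deg) of mark; silhouettes, supersampled in ROI
    m=np.zeros((400*S,640*S),np.uint8); t=np.radians(th); u=np.array([np.cos(t),np.sin(t)]); v=np.array([-u[1],u[0]])
    s=C+72*u; poly(m,c,np.r_[circ(*s,17,65,24),circ(*s,17,89,24)])
    poly(m,c,[[*(C+a*u+b*v),62] for a,b in((92,-3.5),(115,-3.5),(115,3.5),(92,3.5))])
    return m
def angle(c,C,im,bg=None):
    R=red(im); roi=np.zeros((400*S,640*S),np.uint8); poly(roi,c,np.r_[circ(*C,116,62),circ(*C,89,89)]); 
    x0,y0,w,h=cv2.boundingRect(roi); x0//=S;y0//=S;w=w//S+2;h=h//S+2
    roi=roi[y0*S:(y0+h)*S,x0*S:(x0+w)*S].reshape(h,S,w,S).mean((1,3))>.5
    Rm=R[y0:y0+h,x0:x0+w]&roi
    if bg is not None: Rm&=~bg[y0:y0+h,x0:x0+w]
    def sc(th):
        m=model(c,C,th)[y0*S:(y0+h)*S,x0*S:(x0+w)*S].reshape(h,S,w,S).mean((1,3)); return (m*Rm).sum()/(np.maximum(m,Rm).sum()+1e-9)
    best=max((sc(t),t) for t in np.arange(-180,180,12.))
    for st in(4,1.5,.5,.25): best=max((sc(t),t) for t in best[1]+st*np.arange(-3,4))
    return best[1],best[0],int(Rm.sum())
E
python3 - <<'E'
from h import *
for c in("top","side"):
    im=cv2.imread(f"pics/{c}0.png"); g=cv2.GaussianBlur(cv2.cvtColor(im,cv2.COLOR_BGR2GRAY),(3,3),0).astype(np.float32)
    def f(p,r,z):
        q=proj(c,circ(*p,r,z)).astype(np.float32); return cv2.remap(g,q[:,0].reshape(1,-1),q[:,1].reshape(1,-1),1)[0]
    sc=lambda p:np.mean(f(p,89,65)-f(p,95,62))-.0*0
    b=max((sc((x,y)),x,y) for x in range(437,462) for y in range(290,316)); print(c,b)
    # top: weighted ties
    L=[(sc((x,y)),x,y) for x in range(437,462) for y in range(290,316)]; L=[l for l in L if l[0]>b[0]-6]; C=np.mean([l[1:] for l in L],0); print(C)
    print(angle(c,C,im))
    for r0 in [red(im)]:
        ys,xs=np.nonzero(r0); P=at_z(c,np.c_[xs,ys],68); d=P[:,:2]-C; rr=np.hypot(*d.T); k=(rr>117)&(rr<145); a=np.degrees(np.arctan2(d[k,1],d[k,0])); print(np.c_[xs[k],ys[k],rr[k],a].round(0).astype(int).tolist())
    cv2.imwrite(f"pics/crop_{c}.png",cv2.resize(im[130:290,220:400],None,fx=4,fy=3.7,interpolation=cv2.INTER_CUBIC))
E
```

```text
top (np.float32(123.30389), 447, 304)
[447.         303.71428571]
(np.float64(-4.0), np.float64(0.8397592819202627), 134)
[[270, 177, 130, 42], [325, 177, 120, -36], [332, 177, 132, -43], [269, 178, 130, 43], [331, 182, 120, -46], [331, 183, 118, -47], [260, 184, 138, 56], [261, 184, 136, 55], [262, 184, 134, 55], [269, 184, 118, 49], [255, 209, 128, 87], [252, 210, 137, 89], [256, 210, 125, 89], [269, 240, 120, 133], [269, 241, 122, 134], [262, 243, 140, 130], [263, 243, 138, 131], [270, 243, 123, 137], [282, 250, 121, 155], [279, 251, 127, 152], [280, 251, 126, 153], [281, 251, 124, 154], [282, 251, 123, 156], [279, 252, 129, 153], [280, 252, 128, 154], [281, 252, 127, 155], [282, 252, 126, 156], [279, 253, 132, 153], [280, 253, 131, 154], [281, 253, 129, 156], [282, 253, 128, 157], [283, 253, 127, 158], [272, 254, 144, 147], [273, 254, 143, 148], [278, 254, 136, 153], [279, 254, 134, 154], [280, 254, 133, 155], [281, 254, 132, 156], [282, 254, 131, 157], [283, 254, 130, 158], [273, 255, 145, 148], [278, 255, 138, 153], [279, 255, 137, 154], [280, 255, 136, 155], [281, 255, 134, 15
[... 836 characters left out ...]
7, 206, 140, 154], [258, 206, 138, 154], [259, 206, 136, 153], [260, 206, 134, 153], [261, 206, 132, 153], [262, 206, 130, 152], [263, 206, 128, 152], [264, 206, 126, 151], [265, 206, 124, 151], [254, 207, 145, 157], [255, 207, 143, 156], [256, 207, 141, 156], [257, 207, 138, 156], [258, 207, 136, 155], [259, 207, 134, 155], [260, 207, 132, 155], [261, 207, 130, 154], [262, 207, 128, 154], [263, 207, 126, 153], [264, 207, 123, 153], [265, 207, 121, 152], [256, 208, 139, 158], [257, 208, 136, 157], [258, 208, 134, 157], [259, 208, 132, 157], [260, 208, 130, 156], [261, 208, 128, 156], [262, 208, 126, 155], [263, 208, 123, 155], [264, 208, 121, 155], [265, 208, 119, 154], [260, 209, 128, 158]]
```

```bash
python3 - <<'E'
from h import *
a=cv2.resize(cv2.imread("pics/side0.png")[185:265,245:365],None,fx=6.6,fy=6.6,interpolation=cv2.INTER_CUBIC)[:300]
b=cv2.resize(cv2.imread("pics/top0.png")[225:270,250:370],None,fx=6.6,fy=6.6,interpolation=cv2.INTER_CUBIC)
cv2.imwrite("pics/c1.png",np.vstack([a,b]))
E
```

```text
(no output)
```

View pics/c1.png

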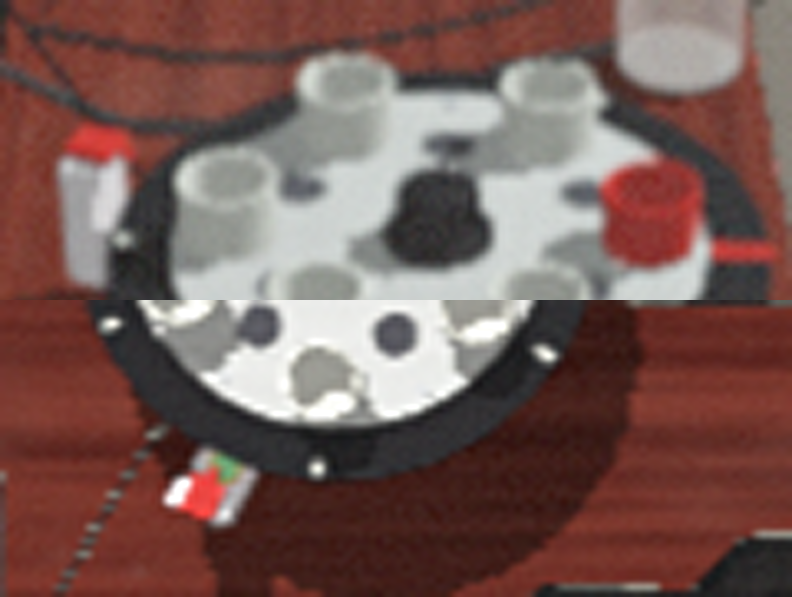

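The crop shows the bracket's red top at side (258,206) and top (280,254), and the red stripe at side (358,222).

```bash
python3 - <<'E'
from h import *
def on(c,uv,ax,val):
    p=CAM[c]; n=cv2.undistortPoints(np.array(uv,float).reshape(-1,1,2),KK(c),p["D"])[0,0]
    o=-p["R"].T@p["t"]; d=np.r_[n,1]@p["R"]; return o+d*(val-o[ax])/d[ax]
for uv in((238,65),(243,205),(135,65),(170,222)): print(on("side",uv,1,350).round())
for z in(0,200,400,450): print(z,at_z("top",(275,273),z).round(),at_z("top",(190,280),z).round())
E
```

```text
[309. 350. 408.]
[290. 350.  80.]
[111. 350. 409.]
[116. 350.  36.]
0 [[270. 381.   0.]] [[249. 630.   0.]]
200 [[281. 360. 200.]] [[264. 576. 200.]]
400 [[293. 339. 400.]] [[278. 521. 400.]]
450 [[296. 334. 450.]] [[281. 508. 450.]]
```

Request:
{"name": "step_arm", "arguments": {"targets": [{"dp": [0.2, 0, 0.05], "angular": [0, 0, 0], "fingers": 1}, {"dp": [0.45, 0, 0.2], "angular": [0, 0, 0], "fingers": 1}, {"dp": [0.65, 0, 0.4], "angular": [0, 0, 0], "fingers": 1}, {"dp": [0.73, 0, 0.6], "angular": [0, 0, 0], "fingers": 1}, {"dp": [0.73, 0, 0.85], "angular": [0, 0, 0], "fingers": 1}, {"dp": [0.73, 0, 1], "angular": [0, 0, 0], "fingers": 1}, {"dp": [0.73, 0, 1], "angular": [0, 0, 0], "fingers": 1}, {"dp": [0.73, 0, 1], "angular": [0, 0, 0], "fingers": 1}]}}

```text
time: 7.1
tool_pos: [451.8, 366.6, 323.7]
tcp_rot: [179.9, -0.1, 90.0]
ft_force: [-0.2, -0.8, 1.1]
finger_gap: -0.2
grip_force: 0.0
```

Request:
{"name": "step_arm", "arguments": {"targets": [{"dp": [0, 0, 0.2], "angular": [0, 0, 0], "fingers": 1}, {"dp": [0, 0, 0.45], "angular": [0, 0, 0], "fingers": 1}, {"dp": [0, 0, 0.7], "angular": [0, 0, 0], "fingers": 1}, {"dp": [0, 0, 0.9], "angular": [0, 0, 0], "fingers": 1}, {"dp": [0, 0, 1], "angular": [0, 0, 0], "fingers": 1}, {"dp": [0, 0, 1], "angular": [0, 0, 0], "fingers": 1}, {"dp": [0, 0, 1], "angular": [0, 0, 0], "fingers": 1}, {"dp": [0, 0, 1], "angular": [0, 0, 0], "fingers": 1}]}}

```text
time: 8.1
tool_pos: [452.5, 367.6, 124.1]
tcp_rot: [179.8, -0.1, 90.0]
ft_force: [0.2, -0.4, -0.2]
finger_gap: 0.2
grip_force: 0.0
```

```bash
python3 st.py; python3 - <<'E'
from h import *
im=snapshot("side"); cv2.imwrite("pics/s1.png",im); print(angle("side",np.array([446.9,301.2]),im))
s=sense(); print(proj("side",s["tool_pos"]))
cv2.imwrite("pics/c2.png",cv2.resize(im[130:270,240:380],None,fx=4.2,fy=4.2,interpolation=cv2.INTER_CUBIC))
E
```

```text
{'time': 8.1, 'joint_pos': [34.06, 6.96, 92.97, 0.0, 79.85, 34.06], 'tool_pos': [452.45, 367.62, 124.11], 'tcp_rot': [179.82, -0.12, 89.99], 'ft_force': [0.2, -0.38, -0.22], 'finger_gap': 0.25}
(np.float64(-2.75), np.float64(0.762065552771219), 217)
[[312.84168934 183.60173611]]
```

View pics/c2.png

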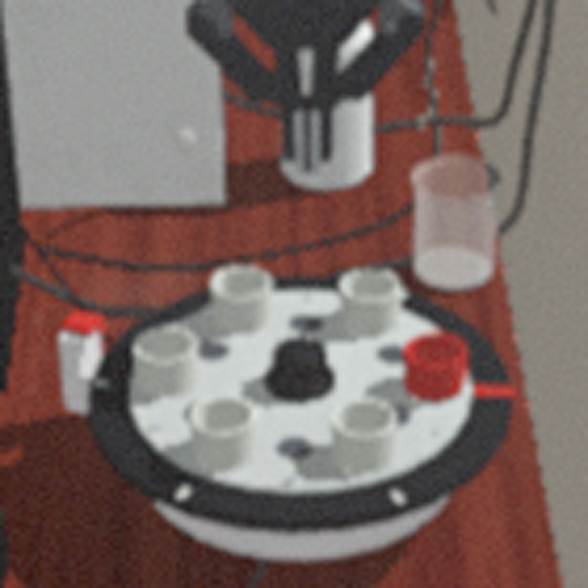

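The fingers show at crop (307,168), about px (313,170). The calibrated tip should be at (313,184), so I'm zooming in there.

```bash
python3 - <<'E'
from h import *
im=cv2.imread("pics/s1.png")
print(im[160:190:1,311:316].mean(1).round().astype(int).tolist())
print(proj("side",[[452,368,z] for z in(124,140,160,200)]).round(1).tolist(), proj("side",[[549,522,0],[549,522,68]]).round(1).tolist(), proj("side",[[447,302,89],[337,350,71]]).round(1).tolist())
cv2.imwrite("pics/c3.png",cv2.resize(im[125:205,270:360],None,fx=6.5,fy=6.5,interpolation=cv2.INTER_NEAREST))
E
```

```text
[[111, 110, 107], [112, 111, 107], [112, 112, 108], [114, 113, 110], [111, 110, 108], [113, 111, 109], [111, 111, 107], [111, 110, 107], [112, 111, 108], [114, 112, 108], [121, 121, 117], [141, 141, 139], [155, 156, 153], [147, 148, 148], [117, 118, 124], [66, 69, 89], [43, 51, 93], [48, 57, 113], [55, 64, 123], [52, 62, 120], [51, 60, 120], [53, 63, 121], [56, 65, 123], [53, 63, 122], [54, 63, 122], [56, 65, 127], [56, 66, 125], [57, 62, 111], [55, 60, 86], [53, 58, 97]]
[[312.8, 183.4], [312.7, 177.4], [312.6, 169.8], [312.4, 154.1]] [[348.1, 192.4], [348.8, 170.5]] [[311.2, 212.1], [263.7, 207.7]]
```

View pics/c3.png

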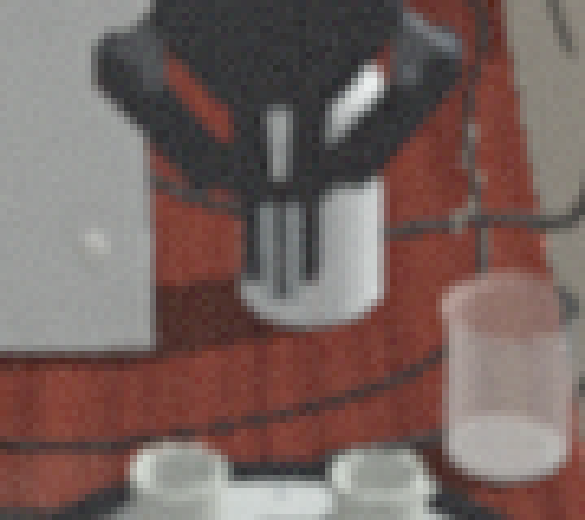

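```bash
python3 - <<'E'
from h import *
im=snapshot("top"); cv2.imwrite("pics/t1.png",im); s=sense()["tool_pos"]
print(proj("top",[s,s+[0,0,36],s+[0,50,0],s+[0,0,73]]).round(1).tolist())
cv2.imwrite("pics/c4.png",cv2.resize(im[130:290,200:400],None,fx=3.75,fy=3.75,interpolation=cv2.INTER_CUBIC))
E
```

```text
[[275.8, 208.0], [274.4, 207.0], [257.4, 208.0], [272.9, 206.0]]
```

View pics/c4.png

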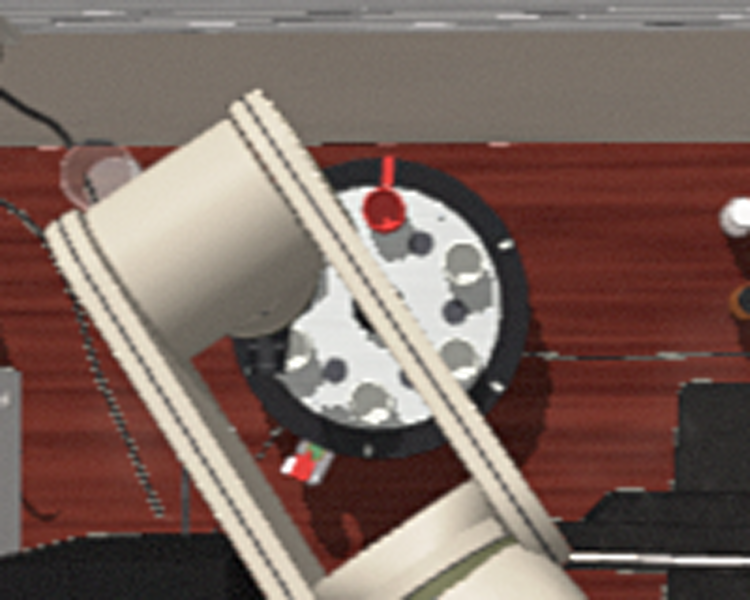

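The top view shows the arm covering the left half of the carousel. The red mark is at crop (388,170) and the pointer at (300,465). The visible tip doesn't match the reported TCP height, so I'll move over the rim at the left and check.

Request:
{"name": "step_arm", "arguments": {"targets": [{"dp": [0.1, -0.01, 0], "angular": [0, 0, 0], "fingers": 1}, {"dp": [0.21, -0.02, 0], "angular": [0, 0, 0], "fingers": 1}, {"dp": [0.21, -0.02, 0.1], "angular": [0, 0, 0], "fingers": 1}, {"dp": [0.21, -0.02, 0.2], "angular": [0, 0, 0], "fingers": 1}, {"dp": [0.21, -0.02, 0.22], "angular": [0, 0, 0], "fingers": 1}, {"dp": [0.21, -0.02, 0.22], "angular": [0, 0, 0], "fingers": 1}, {"dp": [0.21, -0.02, 0.22], "angular": [0, 0, 0], "fingers": 1}, {"dp": [0.21, -0.02, 0.22], "angular": [0, 0, 0], "fingers": 1}]}}

```text
time: 9.2
tool_pos: [447.7, 409.0, 78.6]
tcp_rot: [179.9, -0.1, 90.0]
ft_force: [0.0, -0.9, 0.5]
finger_gap: -0.1
grip_force: 0.0
```

```bash
python3 st.py; python3 - <<'E'
from h import *
im=snapshot("side"); cv2.imwrite("pics/s2.png",im); s=sense()["tool_pos"]
print(proj("side",[s,s+[0,0,36],[448,410,62]]).round(1).tolist())
cv2.imwrite("pics/c5.png",cv2.resize(im[145:235,255:365],None,fx=6,fy=6,interpolation=cv2.INTER_CUBIC))
E
```

```text
{'time': 9.2, 'joint_pos': [37.57, 12.86, 91.31, -0.0, 75.75, 37.59], 'tool_pos': [447.74, 408.96, 78.6], 'tcp_rot': [179.93, -0.05, 89.98], 'ft_force': [0.02, -0.87, 0.48], 'finger_gap': -0.09}
[[310.8, 190.7], [310.7, 177.9], [311.1, 196.2]]
```

View pics/c5.png

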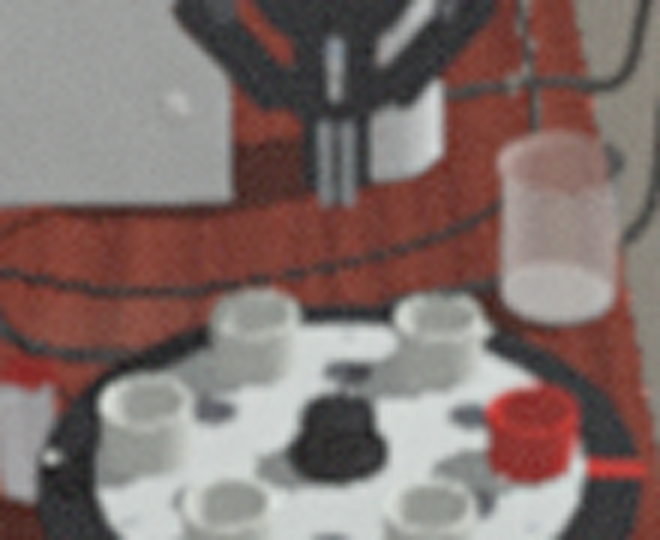

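Request:
{"name": "step_arm", "arguments": {"targets": [{"dp": [0, 0, 0.03], "angular": [0, 0, 0], "fingers": 1}, {"dp": [0, 0, 0.06], "angular": [0, 0, 0], "fingers": 1}, {"dp": [0, 0, 0.065], "angular": [0, 0, 0], "fingers": 1}, {"dp": [0, 0, 0.07], "angular": [0, 0, 0], "fingers": 1}, {"dp": [0, 0, 0.075], "angular": [0, 0, 0], "fingers": 1}, {"dp": [0, 0, 0.08], "angular": [0, 0, 0], "fingers": 1}, {"dp": [0, 0, 0.085], "angular": [0, 0, 0], "fingers": 1}, {"dp": [0, 0, 0.09], "angular": [0, 0, 0], "fingers": 1}]}}

```text
time: 10.25
tool_pos: [447.2, 408.7, 59.6]
tcp_rot: [180.0, -0.0, 90.0]
ft_force: [-0.2, 0.3, -0.5]
finger_gap: 0.1
grip_force: 0.0
```

```bash
python3 st.py
```

```text
{'time': 10.25, 'joint_pos': [37.58, 13.94, 92.14, 0.0, 73.91, 37.59], 'tool_pos': [447.16, 408.75, 59.64], 'tcp_rot': [180.0, -0.0, 89.99], 'ft_force': [-0.21, 0.27, -0.55], 'finger_gap': 0.13}
```

Request:
{"name": "step_arm", "arguments": {"targets": [{"dp": [0, 0, 0.04], "angular": [0, 0, 0], "fingers": 1}, {"dp": [0, 0, 0.08], "angular": [0, 0, 0], "fingers": 1}, {"dp": [0, 0, 0.09], "angular": [0, 0, 0], "fingers": 1}, {"dp": [0, 0, 0.1], "angular": [0, 0, 0], "fingers": 1}, {"dp": [0, 0, 0.11], "angular": [0, 0, 0], "fingers": 1}, {"dp": [0, 0, 0.115], "angular": [0, 0, 0], "fingers": 1}, {"dp": [0, 0, 0.12], "angular": [0, 0, 0], "fingers": 1}, {"dp": [0, 0, 0.125], "angular": [0, 0, 0], "fingers": 1}]}}

```text
time: 11.25
tool_pos: [447.2, 408.8, 34.7]
tcp_rot: [180.0, -0.0, 90.0]
ft_force: [-0.4, 0.4, 0.0]
finger_gap: 0.0
grip_force: 0.0
```

```bash
python3 st.py; python3 - <<'E'
from h import *
im=snapshot("side"); cv2.imwrite("pics/s3.png",im); s=sense()["tool_pos"]
print(proj("side",[s,s+[0,0,32],s+[0,45,0]]).round(1).tolist())
cv2.imwrite("pics/c6.png",cv2.resize(im[145:235,255:365],None,fx=6,fy=6,interpolation=cv2.INTER_CUBIC))
E
```

```text
{'time': 11.25, 'joint_pos': [37.58, 15.52, 93.07, 0.0, 71.4, 37.59], 'tool_pos': [447.2, 408.78, 34.74], 'tcp_rot': [179.99, -0.01, 89.99], 'ft_force': [-0.38, 0.43, 0.02], 'finger_gap': 0.04}
[[310.9, 205.8], [310.7, 194.9], [310.6, 196.0]]
```

View pics/c6.png

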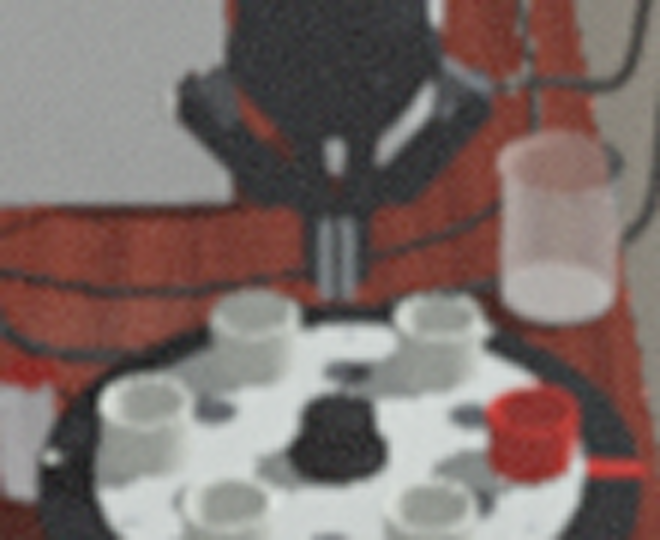

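The tip shows at about row 194.7, which fits a true tip roughly 32 mm above the reported TCP. It's just above the rim, so I'll creep down.

Request:
{"name": "step_arm", "arguments": {"targets": [{"dp": [0, 0, 0.005], "angular": [0, 0, 0], "fingers": 1}, {"dp": [0, 0, 0.01], "angular": [0, 0, 0], "fingers": 1}, {"dp": [0, 0, 0.015], "angular": [0, 0, 0], "fingers": 1}, {"dp": [0, 0, 0.02], "angular": [0, 0, 0], "fingers": 1}, {"dp": [0, 0, 0.025], "angular": [0, 0, 0], "fingers": 1}, {"dp": [0, 0, 0.025], "angular": [0, 0, 0], "fingers": 1}, {"dp": [0, 0, 0.025], "angular": [0, 0, 0], "fingers": 1}, {"dp": [0, 0, 0.025], "angular": [0, 0, 0], "fingers": 1}]}}

```text
time: 12.3
tool_pos: [447.2, 408.8, 29.7]
tcp_rot: [180.0, -0.0, 90.0]
ft_force: [0.3, 0.1, 0.6]
finger_gap: 0.3
grip_force: 0.0
```

Request:
{"name": "step_arm", "arguments": {"targets": [{"dp": [0, 0, 0.005], "angular": [0, 0, 0], "fingers": 1}, {"dp": [0, 0, 0.01], "angular": [0, 0, 0], "fingers": 1}, {"dp": [0, 0, 0.015], "angular": [0, 0, 0], "fingers": 1}, {"dp": [0, 0, 0.015], "angular": [0, 0, 0], "fingers": 1}, {"dp": [0, 0, 0.015], "angular": [0, 0, 0], "fingers": 1}, {"dp": [0, 0, 0.015], "angular": [0, 0, 0], "fingers": 1}, {"dp": [0, 0, 0.015], "angular": [0, 0, 0], "fingers": 1}, {"dp": [0, 0, 0.015], "angular": [0, 0, 0], "fingers": 1}]}}

```text
time: 13.3
tool_pos: [447.1, 408.7, 26.7]
tcp_rot: [180.0, 0.0, 90.0]
ft_force: [-0.3, -0.9, -0.5]
finger_gap: 0.4
grip_force: 0.0
```

```bash
python3 - <<'E'
from h import *
im=snapshot("side"); cv2.imwrite("pics/s4.png",im); s=sense(); print(s["ft_force"],s["tool_pos"],s["time"])
a=cv2.imread("pics/s3.png")
# row profile at finger columns
for i in (a,im): print(i[184:204,308:314].mean((1,2)).round().astype(int).tolist())
E
```

```text
[-0.47397521 -0.50222103  0.58820613] [447.1378405  408.74199096  26.68975426] 13.35
[107, 108, 107, 106, 107, 108, 108, 109, 111, 110, 101, 76, 58, 53, 93, 165, 203, 206, 209, 210]
[81, 102, 106, 108, 106, 107, 105, 109, 108, 110, 110, 110, 104, 85, 90, 163, 202, 208, 210, 210]
```

Request:
{"name": "step_arm", "arguments": {"targets": [{"dp": [0, 0, 0.005], "angular": [0, 0, 0], "fingers": 1}, {"dp": [0, 0, 0.01], "angular": [0, 0, 0], "fingers": 1}, {"dp": [0, 0, 0.015], "angular": [0, 0, 0], "fingers": 1}, {"dp": [0, 0, 0.02], "angular": [0, 0, 0], "fingers": 1}, {"dp": [0, 0, 0.02], "angular": [0, 0, 0], "fingers": 1}, {"dp": [0, 0, 0.02], "angular": [0, 0, 0], "fingers": 1}, {"dp": [0, 0, 0.02], "angular": [0, 0, 0], "fingers": 1}, {"dp": [0, 0, 0.02], "angular": [0, 0, 0], "fingers": 1}]}}

```text
time: 14.35
tool_pos: [447.1, 408.7, 22.7]
tcp_rot: [-180.0, -0.0, 90.0]
ft_force: [0.3, 0.0, -0.1]
finger_gap: -0.1
grip_force: 0.2
```

Request:
{"name": "step_arm", "arguments": {"targets": [{"dp": [0, 0, 0.005], "angular": [0, 0, 0], "fingers": 1}, {"dp": [0, 0, 0.01], "angular": [0, 0, 0], "fingers": 1}, {"dp": [0, 0, 0.015], "angular": [0, 0, 0], "fingers": 1}, {"dp": [0, 0, 0.02], "angular": [0, 0, 0], "fingers": 1}, {"dp": [0, 0, 0.02], "angular": [0, 0, 0], "fingers": 1}, {"dp": [0, 0, 0.02], "angular": [0, 0, 0], "fingers": 1}, {"dp": [0, 0, 0.02], "angular": [0, 0, 0], "fingers": 1}, {"dp": [0, 0, 0.02], "angular": [0, 0, 0], "fingers": 1}]}}

```text
time: 15.35
tool_pos: [450.0, 409.1, 22.4]
tcp_rot: [179.7, -0.1, 90.0]
ft_force: [-0.7, -7.8, 20.1]
finger_gap: 0.4
grip_force: 10.1
```

```bash
python3 - <<'E'
from h import *
im=snapshot("side"); cv2.imwrite("pics/s5.png",im); s=sense(); print(s["ft_force"],s["tool_pos"],s["time"])
for i in (im,): print(i[184:204,308:314].mean((1,2)).round().astype(int).tolist())
cv2.imwrite("pics/c7.png",cv2.resize(im[165:225,270:350],None,fx=9,fy=9,interpolation=cv2.INTER_CUBIC))
E
```

```text
[-1.18421421 -8.21824487 19.57194897] [449.97976535 409.13189716  22.42424801] 15.4
[55, 68, 87, 99, 100, 102, 101, 101, 99, 99, 99, 98, 95, 91, 103, 157, 194, 202, 208, 208]
```

View pics/c7.png

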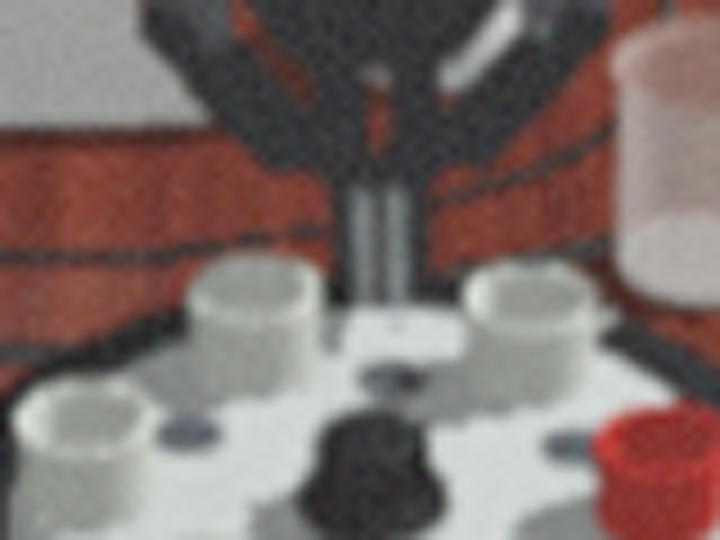

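The finger rests on the rim at about row 199 and contact is confirmed: 20 N at reported z 22.4. So the tip sits 39.5 mm above the reported TCP, and I'll allow for that. Now lift, move over the gap and lower between the sleeves.

Request:
{"name": "step_arm", "arguments": {"targets": [{"dp": [0, 0, -0.12], "angular": [0, 0, 0], "fingers": 1}, {"dp": [0, 0, -0.25], "angular": [0, 0, 0], "fingers": 1}, {"dp": [-0.1, 0.01, -0.25], "angular": [0, 0, 0], "fingers": 1}, {"dp": [-0.21, 0.018, -0.25], "angular": [0, 0, 0], "fingers": 1}, {"dp": [-0.21, 0.018, -0.25], "angular": [0, 0, 0], "fingers": 1}, {"dp": [-0.21, 0.018, -0.2], "angular": [0, 0, 0], "fingers": 1}, {"dp": [-0.21, 0.018, -0.2], "angular": [0, 0, 0], "fingers": 1}, {"dp": [-0.21, 0.018, -0.2], "angular": [0, 0, 0], "fingers": 1}]}}

```text
time: 16.4
tool_pos: [450.3, 366.9, 58.1]
tcp_rot: [-180.0, 0.0, 90.0]
ft_force: [-0.1, 0.2, 0.6]
finger_gap: -0.1
grip_force: 0.0
```

```bash
python3 - <<'E'
from h import *
C=np.array([446.9,301.2])
im=snapshot("side"); cv2.imwrite("pics/s6.png",im); s=sense(); print(s["ft_force"],s["tool_pos"],s["tcp_rot"],s["time"])
im0=cv2.imread("pics/side0.png")
print(angle("side",C,im), angle("side",C,cv2.imread("pics/s5.png")))
# base moved? compare bracket patch and rim patch
for (y0,y1,x0,x1) in((198,232,250,275),(240,268,280,345)):
    a=np.float32(cv2.cvtColor(im0[y0:y1,x0:x1],6));b=np.float32(cv2.cvtColor(im[y0:y1,x0:x1],6)); print(cv2.phaseCorrelate(a,b))
E
```

```text
[-0.38028668  0.01367726  0.02132123] [450.55492168 367.037539    58.45754166] [-1.79984391e+02  6.21471429e-03  9.00228679e+01] 16.45
(np.float64(9.25), np.float64(0.7791762689800942), 219) (np.float64(-3.5), np.float64(0.7614556815523761), 219)
((0.8103965770520496, 0.9761592758693851), 0.6435379584630331)
((0.0674042422408121, -0.03726496460533113), 0.5811058189030047)
```

```bash
python3 - <<'E'
from h import *
C=np.array([446.9,301.2]); T=[];I=[]
for i in range(5): T.append(sense()["time"]); I.append(snapshot("side"))
for t,im in zip(T,I): print(t,angle("side",C,im))
for im in(cv2.imread("pics/side0.png"),cv2.imread("pics/s6.png"),I[-1]):
    r=red(im)[200:211,252:268]; b=np.nonzero(r); print(b[1].mean()+252,b[0].mean()+200,r.sum())
E
```

```text
16.45 (np.float64(9.25), np.float64(0.7714541120351983), 213)
16.5 (np.float64(10.25), np.float64(0.7872480806111815), 216)
16.55 (np.float64(10.25), np.float64(0.7703903903874292), 211)
16.6 (np.float64(11.25), np.float64(0.7607099879633764), 208)
16.65 (np.float64(11.5), np.float64(0.7776771701044446), 211)
259.55555555555554 206.09259259259258 54
259.62 205.94 50
259.48979591836735 206.0612244897959 49
```

Request:
{"name": "step_arm", "arguments": {"targets": [{"dp": [0, -0.098, 0], "angular": [0, 0, 0], "fingers": 1}, {"dp": [0, -0.098, 0.02], "angular": [0, 0, 0], "fingers": 1}, {"dp": [0, -0.098, 0.125], "angular": [0, 0, 0], "fingers": 1}, {"dp": [0, -0.098, 0.125], "angular": [0, 0, 0], "fingers": 1}, {"dp": [0, -0.083, 0.125], "angular": [0, 0, 0], "fingers": 1}, {"dp": [0, -0.048, 0.125], "angular": [0, 0, 0], "fingers": 1}, {"dp": [0, 0.007, 0.125], "angular": [0, 0, 0], "fingers": 1}, {"dp": [0, 0.082, 0.125], "angular": [0, 0, 0], "fingers": 1}]}}

```text
time: 17.7
tool_pos: [468.2, 366.7, 34.0]
tcp_rot: [180.0, -0.0, 90.0]
ft_force: [-0.8, -0.2, -0.2]
finger_gap: 0.1
grip_force: 0.0
```

Request:
{"name": "step_arm", "arguments": {"targets": [{"dp": [0, 0.075, 0], "angular": [0, 0, 0], "fingers": 1}, {"dp": [0, 0.15, 0], "angular": [0, 0, 0], "fingers": 1}, {"dp": [0.1, 0.22, -0.2], "angular": [0, 0, 0], "fingers": 1}, {"dp": [0.2, 0.2, -0.3], "angular": [0, 0, 0], "fingers": 1}, {"dp": [0.22, 0.1, -0.3], "angular": [0, 0, 0], "fingers": 1}, {"dp": [0.22, 0, -0.3], "angular": [0, 0, 0], "fingers": 1}, {"dp": [0.22, -0.05, -0.3], "angular": [0, 0, 0], "fingers": 1}, {"dp": [0.22, -0.1, -0.3], "angular": [0, 0, 0], "fingers": 1}]}}

```text
time: 18.7
tool_pos: [447.3, 410.7, 93.7]
tcp_rot: [180.0, -0.0, 90.0]
ft_force: [0.4, -1.6, -0.9]
finger_gap: -0.0
grip_force: 0.0
```

```bash
cat > track.py <<'E'
from h import *
import sys,json
C=np.array([446.9,301.2]); T=[];I=[]
for i in range(int(sys.argv[1])): T.append(sense()["time"]); I.append(snapshot("side"))
A=[angle("side",C,im) for im in I]
a=np.degrees(np.unwrap(np.radians([x[0] for x in A])))
for t,x,y in zip(T,a,A): print(round(t,3),round(x,2),round(y[1],2),y[2]); open("trk.txt","a").write(f"{t} {y[0]} {y[1]}\n")
print("rate deg/s",np.polyfit(np.array(T)-T[0],a,1)); print(sense()["time"],sense()["tool_pos"].round(1),sense()["ft_force"].round(1))
cv2.imwrite("pics/last.png",I[-1])
for im in(I[0],): 
    r=red(im)[200:211,252:268]; b=np.nonzero(r); print("ptr",b[1].mean()+252,b[0].mean()+200,r.sum())
E
python3 track.py 8
```

```text
18.7 -62.25 0.74 230
18.75 -62.75 0.76 235
18.8 -63.25 0.75 235
18.85 -64.25 0.74 229
18.9 -65.0 0.75 235
18.95 -65.5 0.75 230
19.0 -65.75 0.75 230
19.05 -66.5 0.74 228
rate deg/s [-12.44047619 -62.22916667]
19.1 [447.6 410.6  93.7] [ 0.1 -0.2  0.9]
ptr 259.5882352941176 206.44117647058823 34
```

It got only a weak 0.2 rad/s. I'll flick again at once, following the sleeve round an arc and lifting out while moving at the same speed.

Request:
{"name": "step_arm", "arguments": {"targets": [{"dp": [-0.195, 0.065, 0.1], "angular": [0, 0, 0], "fingers": 1}, {"dp": [-0.195, 0.065, 0.15], "angular": [0, 0, 0], "fingers": 1}, {"dp": [-0.195, 0.065, 0.3], "angular": [0, 0, 0], "fingers": 1}, {"dp": [-0.195, 0.065, 0.3], "angular": [0, 0, 0], "fingers": 1}, {"dp": [-0.199, 0.079, 0.3], "angular": [0, 0, 0], "fingers": 1}, {"dp": [-0.214, 0.126, 0.3], "angular": [0, 0, 0], "fingers": 1}, {"dp": [-0.251, 0.196, 0.3], "angular": [0, 0, 0], "fingers": 1}, {"dp": [-0.327, 0.275, 0.3], "angular": [0, 0, 0], "fingers": 1}]}}

```text
time: 20.1
tool_pos: [503.7, 345.0, 34.4]
tcp_rot: [179.9, -0.0, 90.0]
ft_force: [0.6, 0.8, 0.2]
finger_gap: -0.0
grip_force: 0.0
```

Request:
{"name": "step_arm", "arguments": {"targets": [{"dp": [-0.11, 0.057, 0], "angular": [0, 0, 0], "fingers": 1}, {"dp": [-0.245, 0.18, -0.2], "angular": [0, 0, 0], "fingers": 1}, {"dp": [-0.35, 0.2, -0.3], "angular": [0, 0, 0], "fingers": 1}, {"dp": [-0.2, 0.1, -0.3], "angular": [0, 0, 0], "fingers": 1}, {"dp": [0.05, -0.1, -0.3], "angular": [0, 0, 0], "fingers": 1}, {"dp": [0.25, -0.22, -0.3], "angular": [0, 0, 0], "fingers": 1}, {"dp": [0.325, -0.275, -0.3], "angular": [0, 0, 0], "fingers": 1}, {"dp": [0.325, -0.275, -0.3], "angular": [0, 0, 0], "fingers": 1}]}}

```text
time: 21.1
tool_pos: [446.7, 410.5, 93.7]
tcp_rot: [180.0, 0.0, 90.1]
ft_force: [0.7, -0.1, -0.4]
finger_gap: 0.0
grip_force: 0.0
```

```bash
python3 track.py 8
```

```text
21.1 54.75 0.79 188
21.15 45.75 0.8 204
21.2 36.5 0.78 208
21.25 26.75 0.8 217
21.3 17.25 0.78 212
21.35 7.0 0.78 217
21.4 -2.75 0.77 213
21.45 -12.5 0.72 211
rate deg/s [-193.1547619    55.39583333]
21.5 [447.7 409.6  93.6] [-0.2  0.3  0.5]
ptr 259.51428571428573 206.37142857142857 35
```

Good spin: 3.4 rad/s, untouched since about 20.5 s. Lower the finger to hover over the rim and let it coast.

Request:
{"name": "step_arm", "arguments": {"targets": [{"dp": [0, 0, 0.1], "angular": [0, 0, 0], "fingers": 1}, {"dp": [0, 0, 0.2], "angular": [0, 0, 0], "fingers": 1}, {"dp": [0, 0, 0.28], "angular": [0, 0, 0], "fingers": 1}, {"dp": [0, 0, 0.315], "angular": [0, 0, 0], "fingers": 1}, {"dp": [0, 0, 0.315], "angular": [0, 0, 0], "fingers": 1}, {"dp": [0, 0, 0.315], "angular": [0, 0, 0], "fingers": 1}, {"dp": [0, 0, 0.315], "angular": [0, 0, 0], "fingers": 1}, {"dp": [0, 0, 0.315], "angular": [0, 0, 0], "fingers": 1}]}}

```text
time: 22.5
tool_pos: [447.5, 410.6, 31.3]
tcp_rot: [180.0, -0.0, 90.0]
ft_force: [-0.3, -0.9, 0.1]
finger_gap: -0.1
grip_force: 0.0
```

Request:
{"name": "step_arm", "arguments": {"targets": [{"dp": [0, 0, 0], "fingers": 1, "angular": [0, 0, 0]}, {"dp": [0, 0, 0], "fingers": 1, "angular": [0, 0, 0]}, {"dp": [0, 0, 0], "fingers": 1, "angular": [0, 0, 0]}, {"dp": [0, 0, 0], "fingers": 1, "angular": [0, 0, 0]}, {"dp": [0, 0, 0], "fingers": 1, "angular": [0, 0, 0]}, {"dp": [0, 0, 0], "fingers": 1, "angular": [0, 0, 0]}, {"dp": [0, 0, 0], "fingers": 1, "angular": [0, 0, 0]}, {"dp": [0, 0, 0], "fingers": 1, "angular": [0, 0, 0]}]}}

```text
time: 23.5
tool_pos: [447.1, 410.3, 30.7]
tcp_rot: [180.0, -0.0, 90.0]
ft_force: [0.1, 0.3, 0.9]
finger_gap: 0.4
grip_force: 0.0
```

Request:
{"name": "step_arm", "arguments": {"targets": [{"dp": [0, 0, 0], "fingers": 1, "angular": [0, 0, 0]}, {"dp": [0, 0, 0], "fingers": 1, "angular": [0, 0, 0]}, {"dp": [0, 0, 0], "fingers": 1, "angular": [0, 0, 0]}, {"dp": [0, 0, 0], "fingers": 1, "angular": [0, 0, 0]}, {"dp": [0, 0, 0], "fingers": 1, "angular": [0, 0, 0]}, {"dp": [0, 0, 0], "fingers": 1, "angular": [0, 0, 0]}, {"dp": [0, 0, 0], "fingers": 1, "angular": [0, 0, 0]}, {"dp": [0, 0, 0], "fingers": 1, "angular": [0, 0, 0]}]}}

```text
time: 24.5
tool_pos: [447.1, 410.3, 30.7]
tcp_rot: [-180.0, 0.0, 90.0]
ft_force: [0.8, -0.8, -0.1]
finger_gap: -0.0
grip_force: 0.0
```

```bash
python3 track.py 8
```

```text
24.5 -183.5 0.79 220
24.55 -191.75 0.78 211
24.6 -200.0 0.77 210
24.65 -207.0 0.8 210
24.7 -214.0 0.79 201
24.75 -222.0 0.8 197
24.8 -229.25 0.81 194
24.85 -237.5 0.81 191
rate deg/s [-152.02380952 -184.02083333]
24.9 [447.1 410.3  30.7] [-0.4  0.2 -0.8]
ptr 259.52777777777777 206.44444444444446 36
```

Request:
{"name": "step_arm", "arguments": {"targets": [{"dp": [0, 0, 0], "fingers": 1, "angular": [0, 0, 0]}, {"dp": [0, 0, 0], "fingers": 1, "angular": [0, 0, 0]}, {"dp": [0, 0, 0], "fingers": 1, "angular": [0, 0, 0]}, {"dp": [0, 0, 0], "fingers": 1, "angular": [0, 0, 0]}, {"dp": [0, 0, 0], "fingers": 1, "angular": [0, 0, 0]}, {"dp": [0, 0, 0], "fingers": 1, "angular": [0, 0, 0]}, {"dp": [0, 0, 0], "fingers": 1, "angular": [0, 0, 0]}, {"dp": [0, 0, 0], "fingers": 1, "angular": [0, 0, 0]}]}}

```text
time: 25.9
tool_pos: [447.1, 410.3, 30.7]
tcp_rot: [180.0, -0.0, 90.0]
ft_force: [0.5, -0.2, 1.1]
finger_gap: -0.2
grip_force: 0.0
```

Request:
{"name": "step_arm", "arguments": {"targets": [{"dp": [0, 0, 0], "fingers": 1, "angular": [0, 0, 0]}, {"dp": [0, 0, 0], "fingers": 1, "angular": [0, 0, 0]}, {"dp": [0, 0, 0], "fingers": 1, "angular": [0, 0, 0]}, {"dp": [0, 0, 0], "fingers": 1, "angular": [0, 0, 0]}, {"dp": [0, 0, 0], "fingers": 1, "angular": [0, 0, 0]}, {"dp": [0, 0, 0], "fingers": 1, "angular": [0, 0, 0]}, {"dp": [0, 0, 0], "fingers": 1, "angular": [0, 0, 0]}, {"dp": [0, 0, 0], "fingers": 1, "angular": [0, 0, 0]}]}}

```text
time: 26.9
tool_pos: [447.1, 410.4, 30.7]
tcp_rot: [180.0, -0.0, 90.0]
ft_force: [0.4, -0.4, -1.0]
finger_gap: 0.0
grip_force: 0.0
```

Request:
{"name": "step_arm", "arguments": {"targets": [{"dp": [0, 0, 0], "fingers": 1, "angular": [0, 0, 0]}, {"dp": [0, 0, 0], "fingers": 1, "angular": [0, 0, 0]}, {"dp": [0, 0, 0], "fingers": 1, "angular": [0, 0, 0]}, {"dp": [0, 0, 0], "fingers": 1, "angular": [0, 0, 0]}, {"dp": [0, 0, 0], "fingers": 1, "angular": [0, 0, 0]}, {"dp": [0, 0, 0], "fingers": 1, "angular": [0, 0, 0]}, {"dp": [0, 0, 0], "fingers": 1, "angular": [0, 0, 0]}, {"dp": [0, 0, 0], "fingers": 1, "angular": [0, 0, 0]}]}}

```text
time: 27.9
tool_pos: [447.1, 410.3, 30.7]
tcp_rot: [180.0, -0.0, 90.0]
ft_force: [-0.0, 0.2, 0.2]
finger_gap: -0.0
grip_force: 0.0
```

Request:
{"name": "step_arm", "arguments": {"targets": [{"dp": [0, 0, 0], "fingers": 1, "angular": [0, 0, 0]}, {"dp": [0, 0, 0], "fingers": 1, "angular": [0, 0, 0]}, {"dp": [0, 0, 0], "fingers": 1, "angular": [0, 0, 0]}, {"dp": [0, 0, 0], "fingers": 1, "angular": [0, 0, 0]}, {"dp": [0, 0, 0], "fingers": 1, "angular": [0, 0, 0]}, {"dp": [0, 0, 0], "fingers": 1, "angular": [0, 0, 0]}, {"dp": [0, 0, 0], "fingers": 1, "angular": [0, 0, 0]}, {"dp": [0, 0, 0], "fingers": 1, "angular": [0, 0, 0]}]}}

```text
time: 28.9
tool_pos: [447.1, 410.3, 30.7]
tcp_rot: [180.0, -0.0, 90.0]
ft_force: [0.6, 0.6, 0.0]
finger_gap: 0.2
grip_force: 0.0
```

Request:
{"name": "step_arm", "arguments": {"targets": [{"dp": [0, 0, 0], "fingers": 1, "angular": [0, 0, 0]}, {"dp": [0, 0, 0], "fingers": 1, "angular": [0, 0, 0]}, {"dp": [0, 0, 0], "fingers": 1, "angular": [0, 0, 0]}, {"dp": [0, 0, 0], "fingers": 1, "angular": [0, 0, 0]}, {"dp": [0, 0, 0], "fingers": 1, "angular": [0, 0, 0]}, {"dp": [0, 0, 0], "fingers": 1, "angular": [0, 0, 0]}, {"dp": [0, 0, 0], "fingers": 1, "angular": [0, 0, 0]}, {"dp": [0, 0, 0], "fingers": 1, "angular": [0, 0, 0]}]}}

```text
time: 29.9
tool_pos: [447.1, 410.3, 30.7]
tcp_rot: [-180.0, -0.0, 90.0]
ft_force: [-0.4, -0.0, -0.1]
finger_gap: -0.1
grip_force: 0.0
```

```bash
python3 track.py 10
```

```text
29.9 -130.5 0.75 222
29.95 -135.25 0.75 221
30.0 -140.25 0.75 219
30.05 -145.0 0.73 212
30.1 -149.5 0.76 215
30.15 -153.75 0.72 205
30.2 -158.5 0.76 214
30.25 -163.25 0.74 206
30.3 -168.0 0.76 209
30.35 -172.5 0.8 217
rate deg/s [ -92.96969697 -130.73181818]
30.4 [447.1 410.3  30.6] [-0.6 -0.6  0.3]
ptr 259.43243243243245 206.40540540540542 37
```

The carousel is at 183° doing 90°/s, and with this friction it won't reach the pointer on another pass. So brake on this one.

Request:
{"name": "step_arm", "arguments": {"targets": [{"dp": [0, 0, 0.02], "fingers": 1, "angular": [0, 0, 0]}, {"dp": [0, 0, 0.039], "fingers": 1, "angular": [0, 0, 0]}, {"dp": [0, 0, 0.048], "fingers": 1, "angular": [0, 0, 0]}, {"dp": [0, 0, 0.048], "fingers": 1, "angular": [0, 0, 0]}, {"dp": [0, 0, 0.048], "fingers": 1, "angular": [0, 0, 0]}, {"dp": [0, 0, 0.048], "fingers": 1, "angular": [0, 0, 0]}, {"dp": [0, 0, 0.048], "fingers": 1, "angular": [0, 0, 0]}, {"dp": [0, 0, 0.048], "fingers": 1, "angular": [0, 0, 0]}]}}

```text
time: 31.4
tool_pos: [448.4, 410.5, 22.6]
tcp_rot: [179.9, -0.0, 90.0]
ft_force: [0.1, -3.7, 10.2]
finger_gap: 0.1
grip_force: 4.8
```

```bash
python3 track.py 3; python3 - <<'E'
from h import *
im=cv2.imread("pics/last.png"); cv2.imwrite("pics/c8.png",cv2.resize(im[190:245,240:330],None,fx=8,fy=8,interpolation=cv2.INTER_CUBIC))
# stripe direction from red px on rim
C=np.array([446.9,301.2]); ys,xs=np.nonzero(red(im)); P=at_z("side",np.c_[xs,ys],62)[:,:2]-C; r=np.hypot(*P.T); a=np.degrees(np.arctan2(P[:,1],P[:,0]))
k=(r>92)&(r<116)&(a>100); print(np.c_[xs[k],ys[k],r[k],a[k]].round(1).tolist())
E
```

```text
31.4 161.25 0.78 210
31.45 161.25 0.78 211
31.5 161.25 0.78 211
rate deg/s [6.2775503e-13 1.6125000e+02]
31.55 [448.4 410.4  22.5] [-0.7 -4.3  9.7]
ptr 259.61538461538464 206.43589743589743 39
[[280.0, 203.0, 109.5, 132.3], [281.0, 203.0, 107.9, 131.4], [282.0, 203.0, 106.3, 130.4], [283.0, 203.0, 104.7, 129.4], [276.0, 204.0, 113.3, 137.1], [277.0, 204.0, 111.5, 136.3], [278.0, 204.0, 109.7, 135.5], [279.0, 204.0, 108.0, 134.7], [280.0, 204.0, 106.3, 133.8], [281.0, 204.0, 104.6, 132.9], [282.0, 204.0, 102.9, 131.9], [283.0, 204.0, 101.3, 130.9], [284.0, 204.0, 99.7, 129.9], [285.0, 204.0, 98.1, 128.9], [275.0, 205.0, 112.1, 139.5], [276.0, 205.0, 110.3, 138.7], [277.0, 205.0, 108.4, 137.9], [278.0, 205.0, 106.6, 137.1], [279.0, 205.0, 104.8, 136.2], [280.0, 205.0, 103.1, 135.4], [281.0, 205.0, 101.3, 134.5], [282.0, 205.0, 99.6, 133.5], [283.0, 205.0, 98.0, 132.5], [284.0, 205.0, 96.3, 131.5], [285.0, 205.0, 94.7, 130.5], [286.0, 205.0, 93.1, 129.4], [274.0, 206.0, 111.1, 141.9], [275.0, 206.0, 109.2, 141.1], [276.0, 206.0, 107.3, 140.4], [277.0, 206.0, 105.5, 139.6], [278.0, 206.0
[... 1084 characters left out ...]
211.0, 98.7, 151.2], [275.0, 211.0, 96.6, 150.5], [276.0, 211.0, 94.5, 149.9], [277.0, 211.0, 92.5, 149.2], [274.0, 212.0, 96.6, 153.3], [275.0, 212.0, 94.5, 152.7], [276.0, 212.0, 92.4, 152.1], [266.0, 213.0, 112.0, 159.1], [275.0, 213.0, 92.5, 154.9], [265.0, 214.0, 112.6, 161.4], [266.0, 214.0, 110.4, 161.0], [267.0, 214.0, 108.2, 160.7], [268.0, 214.0, 106.0, 160.3], [269.0, 214.0, 103.8, 159.9], [270.0, 214.0, 101.6, 159.5], [271.0, 214.0, 99.4, 159.1], [266.0, 215.0, 108.9, 163.0], [267.0, 215.0, 106.7, 162.7], [268.0, 215.0, 104.5, 162.4], [269.0, 215.0, 102.2, 162.0], [270.0, 215.0, 100.0, 161.6], [271.0, 215.0, 97.8, 161.3], [269.0, 216.0, 100.9, 164.1], [270.0, 216.0, 98.6, 163.8]]
```

```bash
python3 - <<'E'
from h import *
snapshot("top")
C={"side":np.array([446.9,301.2]),"top":np.array([447,303.7])}
for c in("side","top"):
    for l in("pointer","red_mark","carousel_base"):
        for d in pinpoint(c,l)[:2]:
            p=at_z(c,d["at"],0 if "base" in l else 62)[0,:2]; q=p-C[c]; print(c,l,round(d["conf"],2),p.round(1),np.hypot(*q).round(1),np.degrees(np.arctan2(q[1],q[0])).round(2))
im=cv2.imread("pics/last.png"); 
# pointer direction from the red block, top plane z=71, side
ys,xs=np.nonzero(red(im)[200:212,250:268]); P=at_z("side",np.c_[xs+250,ys+200],71)[:,:2]-C["side"]; print("blk",P.mean(0),np.degrees(np.arctan2(*P.mean(0)[::-1])),np.hypot(*P.T).min(),np.hypot(*P.T).max())
im=cv2.imread("pics/top0.png"); ys,xs=np.nonzero(red(im)[249:260,276:286]); P=at_z("top",np.c_[xs+276,ys+249],71)[:,:2]-C["top"]; print("blk",P.mean(0),np.degrees(np.arctan2(*P.mean(0)[::-1])),np.hypot(*P.T).min(),np.hypot(*P.T).max())
print(sense()["time"])
E
```

```text
side red_mark 0.55 [352.2 332.3] 99.7 161.82
side carousel_base 0.93 [447.5 302.1] 1.1 56.32
top pointer 0.4 [377.2 321.6] 72.1 165.59
top red_mark 0.79 [351.8 335.6] 100.4 161.45
top carousel_base 0.56 [441.4 297.9] 8.1 -133.9
blk [-119.78495082   54.46454592] 155.54936950243606 119.06970930202094 142.4204814300498
blk [-121.31293935   55.24963968] 155.51402239187104 120.48843797881302 144.07151019319824
31.9
```

Both cameras put the pointer at 155.5° and the mark at 161.4°. I'll drag the pressed rim about 6° clockwise while keeping the finger down.

Request:
{"name": "step_arm", "arguments": {"targets": [{"dp": [0, 0.01, 0], "fingers": 1, "angular": [0, 0, 0]}, {"dp": [0, 0.02, 0], "fingers": 1, "angular": [0, 0, 0]}, {"dp": [0, 0.03, 0], "fingers": 1, "angular": [0, 0, 0]}, {"dp": [0, 0.04, 0], "fingers": 1, "angular": [0, 0, 0]}, {"dp": [0, 0.05, 0], "fingers": 1, "angular": [0, 0, 0]}, {"dp": [0, 0.056, 0], "fingers": 1, "angular": [0, 0, 0]}, {"dp": [0, 0.056, 0], "fingers": 1, "angular": [0, 0, 0]}, {"dp": [0, 0.056, 0], "fingers": 1, "angular": [0, 0, 0]}]}}

```text
time: 32.9
tool_pos: [459.5, 410.6, 22.6]
tcp_rot: [179.9, -0.0, 90.0]
ft_force: [0.2, -2.5, 9.9]
finger_gap: 0.0
grip_force: 4.8
```

```bash
python3 track.py 2; python3 - <<'E'
from h import *
im=cv2.imread("pics/last.png"); C=np.array([446.9,301.2]); ys,xs=np.nonzero(red(im)[211:222,262:273]); P=at_z("side",np.c_[xs+262,ys+211],62)[:,:2]-C; print("stripe",len(xs),np.degrees(np.arctan2(*P.mean(0)[::-1])),np.hypot(*P.mean(0)))
for d in pinpoint("side","red_mark")[:1]: q=at_z("side",d["at"],62)[0,:2]-C; print(np.degrees(np.arctan2(q[1],q[0])))
E
```

```text
32.9 156.0 0.75 189
32.95 155.5 0.75 193
rate deg/s [-10. 156.]
33.0 [459.5 410.5  22.6] [-0.4 -2.7  9.1]
ptr 259.3888888888889 206.41666666666666 36
stripe 11 155.791981181697 105.92984641246532
153.66228544540454
```

Request:
{"name": "step_arm", "arguments": {"targets": [{"dp": [0, 0, -0.001], "fingers": 1, "angular": [0, 0, 0]}, {"dp": [0, 0, -0.002], "fingers": 1, "angular": [0, 0, 0]}, {"dp": [0, 0, -0.003], "fingers": 1, "angular": [0, 0, 0]}, {"dp": [0, 0, -0.004], "fingers": 1, "angular": [0, 0, 0]}, {"dp": [0, 0, -0.005], "fingers": 1, "angular": [0, 0, 0]}, {"dp": [0, 0, -0.0055], "fingers": 1, "angular": [0, 0, 0]}, {"dp": [0, 0, -0.006], "fingers": 1, "angular": [0, 0, 0]}, {"dp": [0, 0, -0.006], "fingers": 1, "angular": [0, 0, 0]}]}}

```text
time: 34.05
tool_pos: [458.6, 410.6, 22.7]
tcp_rot: [180.0, -0.0, 90.0]
ft_force: [-0.8, -0.7, 5.3]
finger_gap: -0.1
grip_force: 2.7
```

```bash
python3 track.py 2; python3 - <<'E'
from h import *
im=cv2.imread("pics/last.png"); C=np.array([446.9,301.2]); ys,xs=np.nonzero(red(im)[211:222,262:273]); P=at_z("side",np.c_[xs+262,ys+211],62)[:,:2]-C; print("stripe",len(xs),np.degrees(np.arctan2(*P.mean(0)[::-1])),np.hypot(*P.mean(0)))
snapshot("top"); 
for d in pinpoint("top","red_mark")[:1]: q=at_z("top",d["at"],62)[0,:2]-[447,303.7]; print("top net",d["conf"],np.degrees(np.arctan2(q[1],q[0])))
E
```

```text
34.05 156.5 0.75 189
34.1 156.5 0.74 190
rate deg/s [-2.82039583e-13  1.56500000e+02]
34.15 [458.6 410.6  22.6] [-0.  -0.1  6.3]
ptr 259.61538461538464 206.43589743589743 39
stripe 7 156.10113405265582 105.19784134074433
top net 0.84 154.53061812322602
```

Request:
{"name": "step_arm", "arguments": {"targets": [{"dp": [0, 0.003, 0], "fingers": 1, "angular": [0, 0, 0]}, {"dp": [0, 0.006, -0.0005], "fingers": 1, "angular": [0, 0, 0]}, {"dp": [0, 0.007, -0.0015], "fingers": 1, "angular": [0, 0, 0]}, {"dp": [0, 0.0075, -0.0025], "fingers": 1, "angular": [0, 0, 0]}, {"dp": [0, 0.008, -0.0035], "fingers": 1, "angular": [0, 0, 0]}, {"dp": [0, 0.008, -0.0045], "fingers": 1, "angular": [0, 0, 0]}, {"dp": [0, 0.008, -0.005], "fingers": 1, "angular": [0, 0, 0]}, {"dp": [0, 0.008, -0.005], "fingers": 1, "angular": [0, 0, 0]}]}}

```text
time: 35.25
tool_pos: [459.6, 410.0, 22.9]
tcp_rot: [-180.0, 0.0, 90.0]
ft_force: [-0.4, -0.0, -0.5]
finger_gap: -0.1
grip_force: 0.0
```

```bash
python3 track.py 2; python3 - <<'E'
from h import *
im=cv2.imread("pics/last.png"); C=np.array([446.9,301.2]); ys,xs=np.nonzero(red(im)[211:222,262:273]); P=at_z("side",np.c_[xs+262,ys+211],62)[:,:2]-C; print("stripe",len(xs),np.degrees(np.arctan2(*P.mean(0)[::-1])),np.hypot(*P.mean(0)))
E
```

```text
35.25 155.5 0.75 188
35.3 155.5 0.75 189
rate deg/s [-4.50793483e-13  1.55500000e+02]
35.35 [459.7 410.1  23. ] [0.5 0.8 0. ]
ptr 259.4166666666667 206.33333333333334 36
stripe 8 155.38288072909486 107.74803015815887
```

The force is zero and the mark is standing still at 155.5°. Lift clear.

Request:
{"name": "step_arm", "arguments": {"targets": [{"dp": [0, 0, -0.003], "fingers": 1, "angular": [0, 0, 0]}, {"dp": [0, 0, -0.008], "fingers": 1, "angular": [0, 0, 0]}, {"dp": [0, 0, -0.03], "fingers": 1, "angular": [0, 0, 0]}, {"dp": [0, 0, -0.1], "fingers": 1, "angular": [0, 0, 0]}, {"dp": [0, 0, -0.25], "fingers": 1, "angular": [0, 0, 0]}, {"dp": [0, 0, -0.4], "fingers": 1, "angular": [0, 0, 0]}, {"dp": [0, 0, -0.5], "fingers": 1, "angular": [0, 0, 0]}, {"dp": [0, 0, -0.5], "fingers": 1, "angular": [0, 0, 0]}]}}

```text
time: 36.35
tool_pos: [461.3, 411.4, 126.0]
tcp_rot: [179.8, -0.2, 90.0]
ft_force: [0.8, -0.2, 0.8]
finger_gap: -0.0
grip_force: 0.0
```

```bash
python3 track.py 3; python3 - <<'E'
from h import *
im=cv2.imread("pics/last.png"); t=snapshot("top")
for c in("top",): 
    for d in pinpoint(c,"red_mark")[:1]: q=at_z(c,d["at"],62)[0,:2]-[447,303.7]; print("top net",d["conf"],np.degrees(np.arctan2(q[1],q[0])))
print("top trk",angle("top",np.array([447,303.7]),t))
a=cv2.resize(im[190:240,245:345],None,fx=7.5,fy=7.5,interpolation=2)[:330]; b=cv2.resize(t[225:260,245:345],None,fx=7.5,fy=7.5,interpolation=2)
cv2.imwrite("pics/c9.png",np.vstack([a,b]))
E
```

```text
36.35 154.75 0.76 202
36.4 155.0 0.76 199
36.45 155.0 0.77 199
rate deg/s [  2.5        154.79166667]
36.5 [459.2 409.8 121.8] [ 0.  -0.1 -1.4]
ptr 259.5405405405405 206.32432432432432 37
top net 0.74 150.94569540122154
top trk (np.float64(156.25), np.float64(0.7236828212389066), 109)
```

View pics/c9.png

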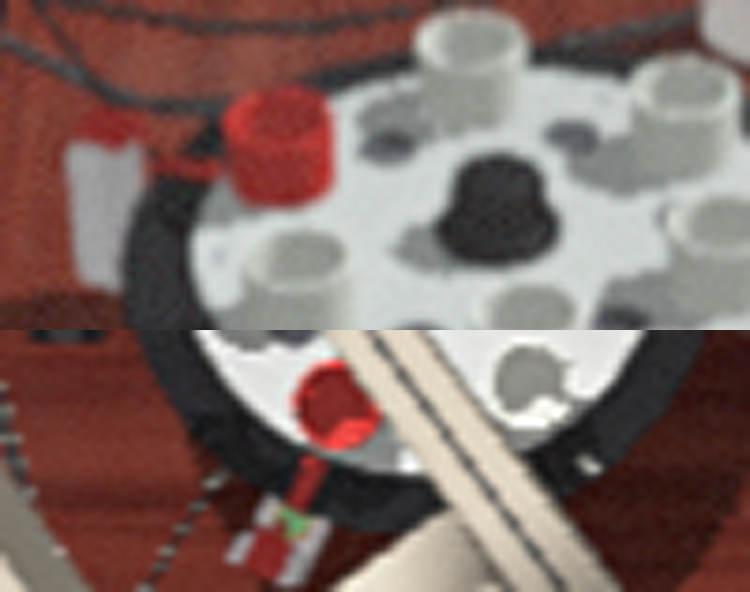

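The picture shows the red stripe lined up with the pointer block: side crop (185,168) to (110,130), top crop (310,480) to (270,555). The finger is clear, so I'm handing in.

```bash
python3 -c "
from bench import hand_in
print(hand_in())"
```

```text
the job is handed in; nothing more can be done
None
```

The job is handed in at about 36.5 s. The carousel spun at about 3.4 rad/s and coasted untouched for about 10 s. I then braked it on the rim, dragged it the last 6° with the finger still pressed, and left the red mark within about 1° of the pointer. Before that, a test press on the rim and a weak first flick had each set it turning slowly.

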